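Stock the nursery caddy with the food jars

ROBOT

A 6-joint arm with a two-finger parallel gripper is mounted at the origin on the work surface. World frame = base frame: x ahead of the robot, y to its left, z up, the work surface at z = 0. Lengths are in mm, angles in rad, forces in N, time in s.
With the tool pointing down it reaches from about 275 to 1000 mm from the base axis. Payload 8.4 kg.
Tool frame: the origin (TCP) lies midway between the tips of the shut fingers; the grasp point (between the pads) lies 19 mm behind it; z points along the fingers, y is the line along which they close (so a half turn about z gives the same grasp; the last joint's range is limited). The gripper opens to 85 mm and grips with 20 to 120 N. Pads are 22 mm wide; open, the fingers measure 114 mm over their backs; the gripper's body (76 mm by 85 mm) begins 54 mm behind the grasp point. The pads swing forward as they close: fully open they stand 13 mm farther back than shut.
Start: joints at [1.296, 0.353, 1.633, -0, 1.155, -0.002], TCP at [168.392, 601.891, 231.281] pointing down, gripper open.
Joint ranges: [-2.63, 2.63], [-0.92, 2.1], [0.06, 2.66], [-1.3, 4.44], [0, 2.69], [-3.02, 3.02]. Speed limits (rad/s): [2.22, 2.22, 2.79, 3.14, 3.14, 3.14].

INTERFACE

Orientations are given as [roll, pitch, yaw] about the fixed x, y, z axes, in that order (R = Rz(yaw) Ry(pitch) Rx(roll)).
In Python, from rig import r, cams gives the robot as it stands. The module is installed in compiled form; this text tells all that it offers.
- The arm moves only by the tool send_rows, never from a script. Its argument "targets" is one flat list of numbers, 7 for each row, row after row: the shift along the tool's x, y, z in m, then the turn, a rotation vector about the tool's x, y, z in rad, then the opening, from -1 (shut) to 1 (fully open). In form: [tx, ty, tz, wx, wy, wz, fingers, tx, ty, tz, wx, wy, wz, fingers, ...]. A call has 1 to 12 rows; each row is the pose to reach, as a shift and turn from the pose commanded when the call began, along the tool's axes at that moment; what a row does not reach only later rows make up. A row lasts 1/12 s, in which the tool goes at most 41.7 mm and 7.16 degrees, less where a joint would pass 70% of its speed; a pose out of reach is approached as far as the arm can. A call with a gripper value outside its range is refused whole. The fingers move at their own pace and stop on an object; "grip_force" is the grip in N (left out, the last holds). Time passes only in rows, so rows that repeat a pose let the fingers close. It gives the time, the measured TCP pose, the force, the opening and the grip force at its end, in the units of the state.
- r.sense(): the state, without advancing time (a new reading comes with each control period).
- cams.grab_frame(name): name is "side" or "top" or "wrist"; returns a dict with "color" (420x560x3 uint8, blue, green, red), "fx", "fy", "cx", "cy" (pixels), "xyz" and "attitude" of the camera in the world. Camera axes: x right, y down, z forward; pixel columns grow to the right and rows downward; lengths in mm; the calibration is good to about 2 mm. A picture is of the moment at which its call begins. There is no depth.
- r.sign_off(): hands the job in; it is judged then, once.
The state is a dict: "clock": time; "qpos": joint angles; "qvel": joint speeds; "joint_efforts": joint torques, N m; "eef_pos": TCP position; "tcp_rot": TCP orientation; "contact_force": force on the tool from outside, world axes, zero at the start; "wrist_torque": the same for the moment, N m; "opening": opening from 0.0 (shut) to 1.0 (fully open); "grasp_force": force on a finger pad.
Only numpy, scipy, OpenCV 4.12 (cv2) and the standard library are available. Lean on these libraries where they do the work, as an engineer would, in place of code of your own. Each camera call takes 0.05 s, during which the arm holds its last target. There are 200 camera calls.

TASK

A wooden spoon has been left lying across the two empty cells of the divided wooden caddy: take it off and lay it flat in the steel tray, and stand the two glass food jars from the tray upright in those two empty cells, one jar per cell, lowering each right down to the floor and setting it down gently, not letting it drop. Do not knock a jar over, and leave the pacifier, its clear cover, the egg cup and the travel case where they are.

Things in the scene. Friction and masses are not known exactly. Their poses are not given: they have to be found in the camera images.
- caddy: Open crate of mid-brown wood, fixed, 164 x 164 mm, 50 mm high, with 2 x 2 cells about 73 mm square inside; walls, dividers and floor 6 mm thick, dividers 43 mm high. Origin at the centre of its underside, z up, x and y along the walls; may be turned any way round. The cells on its -y side hold the egg cup and travel case; the two on its +y side are empty.
- cell_1 (a point): Centre of the floor of the empty cell on the caddy's +x +y side, 6 mm above the dresser top; axes as the caddy.
- cell_2 (a point): Centre of the floor of the empty cell on the caddy's -x +y side, 6 mm above the dresser top; axes as the caddy.
- tray: Rectangular stainless steel tray, fixed, 220 mm (its x) by 340 mm (its y), walls 18 mm high, walls and floor 4 mm thick. Origin at the centre of its underside. The jars and the pacifier stand in a row in its +x half, in any order, about 110 mm apart; the cover is in its -x +y corner; the rest of the -x half is free.
- jar_1: Glass baby-food jar with paper label and steel screw cap, round, 48 mm in diameter, 85 mm high, about 140 g, standing in the tray. Origin at the centre of its underside, z up towards the cap.
- jar_2: A second jar, the same as jar_1; either may go in either cell.
- spoon: Short wooden spoon, 200 mm long, 10 mm thick all over, 30 g, at first lying flat on the caddy's walls over its empty cells, roughly along the caddy's x. Origin on its underside close to its centre of mass; x points along it to the bowl. The handle, 13 mm wide, runs from x = -120 to +30 mm; the round bowl, 42 mm in diameter, is centred at x = +59 mm.
- spoon_mid (a point): Point in the middle of the spoon's thickness, 5 mm above its origin, the place to grip the handle; axes as the spoon.
- egg_cup: White ceramic egg cup, upside down in a cell on the caddy's -y side, 49 mm in diameter, 60 mm high. Origin at the centre of its underside. To be left alone.
- travel_case: Lavender plastic pacifier travel case with a small press button, 50 x 44 mm and 54 mm high, in the other cell on the caddy's -y side. Origin at the centre of its underside. To be left alone.
- pacifier: Yellow pacifier lying on its 42 mm shield with the nipple up, 32 mm high, in the tray. Origin at the centre of its underside. To be left alone.
- cover: Clear plastic dome-shaped pacifier cover, 38 mm in diameter, 35 mm high, in the tray. Origin at the centre of its underside. To be left alone.
Not all that is in view belongs to the job. Of the things shaped like the spoon, the wooden one is meant.

How it is judged (in metres and radians):
At the end, for the whole second after the job is handed in: One jar in each of the two cells that were empty: standing on the cell floor (underside less than 10 mm above the caddy's underside), upright within 0.12 rad, within 20 mm of the cell's centre, at rest; the spoon lying flat (within 0.08 rad) on the tray's floor inside its walls, at rest (((horizontal distance between jar_1 and cell_1 below 0.02 m and z of jar_1 in the frame of caddy below 0.01 m and angle between jar_1's own z axis and vertical below 0.12 rad and linear speed of jar_1 below 0.03 m/s) or (horizontal distance between jar_2 and cell_1 below 0.02 m and z of jar_2 in the frame of caddy below 0.01 m and angle between jar_2's own z axis and vertical below 0.12 rad and linear speed of jar_2 below 0.03 m/s)) and ((horizontal distance between jar_1 and cell_2 below 0.02 m and z of jar_1 in the frame of caddy below 0.01 m and angle between jar_1's own z axis and vertical below 0.12 rad and linear speed of jar_1 below 0.03 m/s) or (horizontal distance between jar_2 and cell_2 below 0.02 m and z of jar_2 in the frame of caddy below 0.01 m and angle between jar_2's own z axis and vertical below 0.12 rad and linear speed of jar_2 below 0.03 m/s)) and z of spoon_mid in the frame of tray between 0.002 and 0.014 m and angle between the z axis of spoon and the z axis of tray, either way round below 0.08 rad and x of spoon_mid in the frame of tray between -0.108 and 0.108 m and y of spoon_mid in the frame of tray between -0.168 and 0.168 m and linear speed of spoon below 0.03 m/s); the robot touches nothing.
It fails at once if the pacifier, its cover, the egg cup or the travel case is moved more than 25 mm (distance of any of egg_cup, travel_case, pacifier, cover from where it was at the start of the episode above 0.025 m).
It fails at once if a jar is knocked over (tilted more than 0.7 rad) (angle between any of jar_1, jar_2's own z axis and vertical above 0.7 rad).
It fails at once if a jar is dropped or rammed into a cell (faster than 0.35 m/s within 30 mm of the cell floor) ((horizontal distance between jar_1 and caddy below 0.08 m and z of jar_1 in the frame of caddy below 0.036 m and linear speed of jar_1 above 0.35 m/s) or (horizontal distance between jar_2 and caddy below 0.08 m and z of jar_2 in the frame of caddy below 0.036 m and linear speed of jar_2 above 0.35 m/s)).
It also fails if it takes over 64 s, if anything falls off the work surface, if the arm or the gripper's body presses on something with over 40 N, if the wrist force passes 120 N, or if a joint passes its speed limit or range.

## Working session

There is one attempt and no reset: what is moved stays moved. The work goes in short steps, Python scripts to look and compute and a tool call to move; the robot and the scene stay as the last step left them, time stands still between calls to the robot, and variables do not carry over. Pictures are saved under pics/ and viewed, at most 10 in all, crops included, and the job is handed in when it is done.

Besides the shell and the picture viewer there is one more tool, called after "Request:" as name(argument=value, ...) on one line, values as JSON. send_rows: Moves the arm, as the interface text tells. Its arguments: {"type":"object","properties":{"targets":{"type":"array"},"grip_force":{"type":"number"}},"required":["targets"]}

```bash
mkdir -p pics
cat > h.py <<'E'
import numpy as np, cv2
from scipy.spatial.transform import Rotation as R
from rig import r, cams
def Rm(a):
    a=np.array(a,float)
    return a if a.shape==(3,3) else R.from_euler('xyz',a).as_matrix()
def ray(f,u,v):
    d=Rm(f['attitude'])@np.array([(u-f['cx'])/f['fx'],(v-f['cy'])/f['fy'],1.]); return np.array(f['xyz'],float),d
def plane(f,u,v,z):
    o,d=ray(f,u,v); return o+d*(z-o[2])/d[2]
def proj(f,p):
    c=Rm(f['attitude']).T@(np.array(p,float)-np.array(f['xyz'])); return np.array([f['fx']*c[0]/c[2]+f['cx'],f['fy']*c[1]/c[2]+f['cy']])
def tri(l):
    A=np.zeros((3,3));b=np.zeros(3)
    for f,u,v in l:
        o,d=ray(f,u,v); d=d/np.linalg.norm(d);P=np.eye(3)-np.outer(d,d);A+=P;b+=P@o
    p=np.linalg.solve(A,b); return p,[float(np.linalg.norm(proj(f,p)-[u,v])) for f,u,v in l]
E
python3 - <<'E'
from h import *
import pickle
F={}
for n in ['side','top','wrist']:
    f=cams.grab_frame(n);F[n]=f;cv2.imwrite(f'pics/{n}0.png',f['color'])
    print(n,{k:np.round(np.array(v),3).tolist() for k,v in f.items() if k!='color'})
pickle.dump(F,open('F0.pkl','wb'));print(r.sense())
E
```

```text
side {'fx': 411.07, 'fy': 411.07, 'cx': 283.462, 'cy': 210.713, 'xyz': [390.055, -659.472, 509.99], 'attitude': [-2.13, -0.023, -0.171]}
top {'fx': 539.157, 'fy': 539.157, 'cx': 285.698, 'cy': 201.968, 'xyz': [267.28, 7.836, 1233.625], 'attitude': [-2.934, 0.003, -1.523]}
wrist {'fx': 310.794, 'fy': 310.794, 'cx': 280.866, 'cy': 209.522, 'xyz': [99.535, 620.337, 373.587], 'attitude': [2.858, 0.001, 1.298]}
{'clock': 0.15, 'qpos': array([ 1.29557518e+00,  3.53504802e-01,  1.63394239e+00, -6.50425185e-06,
        1.15518409e+00, -2.41130467e-03]), 'qvel': array([-0.0010027 , -0.00144279, -0.00423869,  0.00035568, -0.00044188,
       -0.00017975]), 'joint_efforts': array([-5.00705537e-04, -6.05634856e+01, -3.42340457e+01, -7.94714379e-05,
        6.15971920e-03,  5.05324721e-06]), 'eef_pos': array([168.31339125, 601.54931062, 230.73325203]), 'tcp_rot': array([-3.14055401e+00,  3.44334783e-06,  2.86878545e+00]), 'contact_force': array([-0.65034429,  0.24891519,  0.36431779]), 'wrist_torque': array([ 0.0164266 ,  0.02252369, -0.03380148]), 'grasp_force': 0.0, 'opening': 0.9964441784228814}
```

View pics/top0.png

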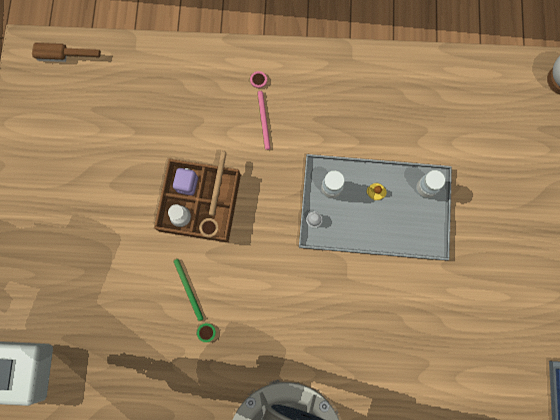

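View pics/side0.png

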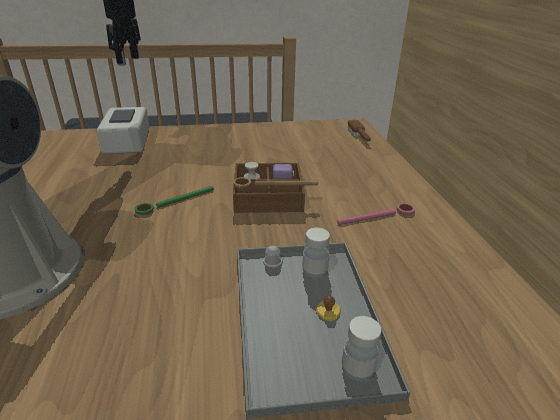

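The top picture shows these spoon-like things: 
- wooden spoon on the caddy: handle end (223,152), bowl (208,228)
- pink spoon (260,80)-(268,148)
- green spoon (178,261)-(206,332)
- brown brush (67,51)

I choose the wooden one on the caddy. The jars are at (333,183) and (433,183), the pacifier at (377,191) and the cover at (314,219). In the side view the bowl is at (242,183), the handle end at (318,183), and the jar caps at (317,240) and (365,330).

Run:
```python
import pickle
from h import *
F=pickle.load(open('F0.pkl','rb'));t,s=F['top'],F['side']
a=cv2.resize(t['color'][145:255,145:255],(440,440),interpolation=cv2.INTER_CUBIC)
b=cv2.resize(s['color'][150:220,220:330],(440,280),interpolation=cv2.INTER_CUBIC)
o=np.zeros((600,800,3),np.uint8);o[:440,:360]=a[:,:360]*1;o[:280,360:800]=b
c=cv2.resize(s['color'][225:385,290:400],(220,320),interpolation=cv2.INTER_CUBIC);o[280:600,360:580]=c
d=cv2.resize(t['color'][160:210,310:460],(220*2,146),interpolation=cv2.INTER_CUBIC);o[452:598,0:355]=d[:,:355]
cv2.imwrite('pics/crop1.png',o)
print('spoon bowl',tri([(t,208,228),(s,242,183)]),'end',tri([(t,223,152),(s,318,183)]))
for u,v in [(168,158),(240,170),(233,242),(156,230)]: print('caddy',plane(t,u,v,50).round(1))
for u,v in [(306,155),(452,167),(449,259),(299,247)]: print('tray',plane(t,u,v,18).round(1))
print('jarA',tri([(t,333,183),(s,317,236)]),'jarB',tri([(t,433,182),(s,365,326)]))
# colour masks for white caps
for n,f in F.items():
    if n=='wrist':continue
    h=cv2.cvtColor(f['color'],cv2.COLOR_BGR2HSV)
    m=((h[...,1]<40)&(h[...,2]>185)).astype(np.uint8)
    k,l,st,ce=cv2.connectedComponentsWithStats(m)
    print(n,[(st[i].tolist(),ce[i].round(1).tolist()) for i in range(1,k) if st[i,4]>60 and st[i,4]<3000])
```

```text
spoon bowl (array([448.42899225, 192.68768374,  52.77977564]), [0.16966472136554261, 0.1611029389535421]) end (array([625.96149187, 172.08460602,  51.4155293 ]), [0.333432834484607, 0.3227728867105816])
caddy [605.5 296.9  50. ]
caddy [584.9 130.7  50. ]
caddy [419.9 135.5  50. ]
caddy [438.6 308.2  50. ]
tray [637.  -18.4  18. ]
tray [ 623.7 -359.8   18. ]
tray [ 408.4 -349.6   18. ]
tray [419.6 -11.1  18. ]
jarA (array([558.63108063, -79.096727  ,  81.66425921]), [1.0098475391946897, 1.2401800212798815]) jarB (array([ 570.65889536, -297.72978931,   86.29210815]), [1.3541620259750602, 2.2103575006152703])
side []
top [([324, 171, 20, 19, 287], [333.8, 179.7]), ([426, 170, 19, 19, 288], [434.8, 179.2]), ([168, 205, 15, 18, 199], [175.3, 213.0]), ([0, 346, 35, 59, 1345], [18.2, 374.4])]
```

View pics/crop1.png

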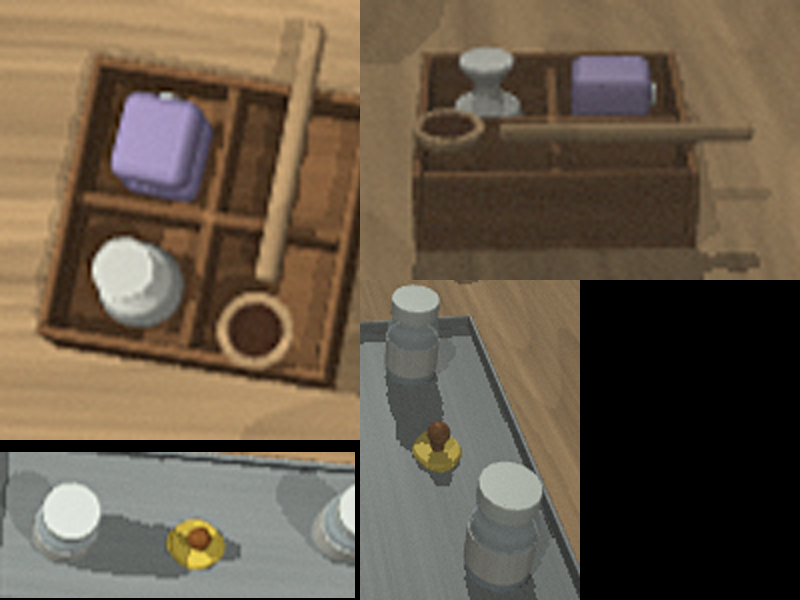

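The crop shows the wooden spoon lying on the caddy with its bowl at top-view (208.7,227) and handle tip at (223,151). The travel case and egg cup are in the two left cells. The next step is to refine the points.

Run:
```python
import pickle
from h import *
np.set_printoptions(suppress=True,precision=1)
F=pickle.load(open('F0.pkl','rb'));t,s=F['top'],F['side']
b,e1=tri([(t,208.7,227),(s,242.5,181.8)]);e,e2=tri([(t,223.2,151),(s,318,183)])
print('bowl',b,e1,'tip',e,e2,'len',np.linalg.norm(b-e),'(179)'); d=(b-e)/np.linalg.norm(b-e); print('mid',e+120*d,'yaw',np.arctan2(d[1],d[0]))
print('jarA',tri([(t,333.8,179.7),(s,317,233.5)]),'jarB',tri([(t,434.8,179.2),(s,365,325)]))
C=[tri([(t,169.2,158.7),(s,298.8,163.3)]),tri([(t,155.5,228.7),(s,236.3,163.3)]),tri([(t,229,241),(s,233.75,193)]),tri([(t,240,170),(s,304.25,194.5)])]
for c in C: print('cad',c)
# caddy outline by mask in top: dark brown
h=cv2.cvtColor(t['color'],cv2.COLOR_BGR2HSV); m=(h[...,2]<125).astype(np.uint8);m[:150]=0;m[250:]=0;m[:,:145]=0;m[:,250:]=0
print([t['color'][y,x].tolist() for y,x in [(200,158),(200,150),(235,190),(246,190)]])
for p in [(306,155),(452,167),(449,259),(299,247)]: pass
for n,f in (('top',t),('side',s)):
  h=cv2.cvtColor(f['color'],cv2.COLOR_BGR2HSV)
  m=((h[...,0]>20)&(h[...,0]<33)&(h[...,1]>170)&(h[...,2]>120)).astype(np.uint8);k,l,st,ce=cv2.connectedComponentsWithStats(m);i=1+np.argmax(st[1:,4]);print('pacifier',n,ce[i],st[i]); 
  print(plane(f,*ce[i],10))
print('cover',plane(t,314,219,20),plane(s,272,258,20))
```

```text
bowl [449.8 190.6  57. ] [0.048306458278489645, 0.045895125799846004] tip [627.  171.8  51.8] [0.17623240843520108, 0.17059445862522124] len 178.29940793703952 (179)
mid [507.8 184.5  55.3] yaw 3.0359068847685524
jarA (array([561.2, -79.8,  88.2]), [0.44369701628734554, 0.5447339598762759]) jarB (array([ 572.6, -299.7,   91. ]), [0.11479470176043521, 0.18789779859387598])
cad (array([605.5, 294.9,  46. ]), [0.12817396941026887, 0.11238533867236904])
cad (array([442.9, 310.1,  48.1]), [0.5151667852708136, 0.4451913062022925])
cad (array([423.7, 144.1,  54.6]), [1.2020358120328039, 1.191642003072152])
cad (array([585.2, 131.1,  46.7]), [0.2095781535948437, 0.21007151852448785])
[[99, 139, 167], [107, 152, 186], [22, 27, 43], [106, 146, 178]]
pacifier top [379.7 189.4] [368 184  18  15  48]
[ 564.1 -193.3   10. ]Traceback (most recent call last):
  File "<stdin>", line 16, in <module>
    return _wrapfunc(a, 'argmax', axis=axis, out=out, **kwds)
    return bound(*args, **kwds)
ValueError: attempt to get argmax of an empty sequence
```

```bash
cat >> h.py <<'E'
def goto(x,y,z,ang):
    """print shift (m) and turn for TCP at x,y,z, tool down, tool y at world angle ang"""
    s=r.sense();R0=Rm(s['tcp_rot'])
    T=np.array([[np.sin(ang),np.cos(ang),0],[-np.cos(ang),np.sin(ang),0],[0,0,-1]]).T
    T=np.array([[-np.sin(ang),np.cos(ang),0],[np.cos(ang),np.sin(ang),0],[0,0,-1]])
    sh=R0.T@(np.array([x,y,z])-s['eef_pos'])/1000
    print('t',round(float(s['clock']),2),'tcp',s['eef_pos'].round(1),'open',round(float(s['opening']),3),'shift',sh.round(4),'turn',R.from_matrix(R0.T@T).as_rotvec().round(4))
E
python3 -c "
from h import *
goto(540,181,200,1.465)"
```

```text
t 0.15 tcp [168.3 601.5 230.7] open 0.996 shift [-0.4713 -0.3048  0.0311] turn [-1.00e-03 -1.00e-04 -1.67e-01]
```

Request:
send_rows(targets=[-0.04,-0.026,0,0,0,-0.014,-0.39,-0.079,-0.051,0.003,0,0,-0.028,-0.39,-0.118,-0.076,0.006,0,0,-0.042,-0.39,-0.157,-0.102,0.008,0,0,-0.056,-0.39,-0.196,-0.127,0.01,0,0,-0.07,-0.39,-0.235,-0.152,0.013,0,0,-0.084,-0.39,-0.274,-0.178,0.016,0,0,-0.098,-0.39,-0.313,-0.203,0.02,0,0,-0.112,-0.39,-0.352,-0.229,0.024,0,0,-0.126,-0.39,-0.391,-0.254,0.028,0,0,-0.14,-0.39,-0.431,-0.279,0.03,0,0,-0.155,-0.39,-0.471,-0.305,0.031,0,0,-0.167,-0.39])

```text
clock: 1.15
eef_pos: [499.4, 225.8, 202.7]
tcp_rot: [-3.141, -0.0, 3.037]
contact_force: [1.3, 0.9, 1.2]
opening: 0.307
grasp_force: 0.0
```

Run:
```python
from h import *
import pickle
f=cams.grab_frame('wrist');pickle.dump(f,open('w1.pkl','wb'));cv2.imwrite('pics/w1.png',f['color']);print(f['xyz'],f['attitude'])
goto(540,181,200,1.465)
for n,p in dict(bowl=[449.8,190.6,55],tip=[627,171.8,55],c1=[605.5,294.9,50],c2=[442.9,310.1,50],c3=[423.7,144.1,50],c4=[585.2,131.1,50]).items(): print(n,proj(f,p).round(1))
```

```text
[428.44659197 232.76690609 345.68545882] [2.85828835e+00 1.07078911e-04 1.46565334e+00]
t 1.2 tcp [503.9 221.  202.7] open 0.304 shift [-0.0401 -0.036   0.0029] turn [-0.0023  0.003  -0.0001]
bowl [237.8 148.1]
tip [244.1 315.4]
c1 [356.3 284.7]
c2 [366.2 126.1]
c3 [184.3 124.2]
c4 [201.3 282.2]
```

View pics/w1.png

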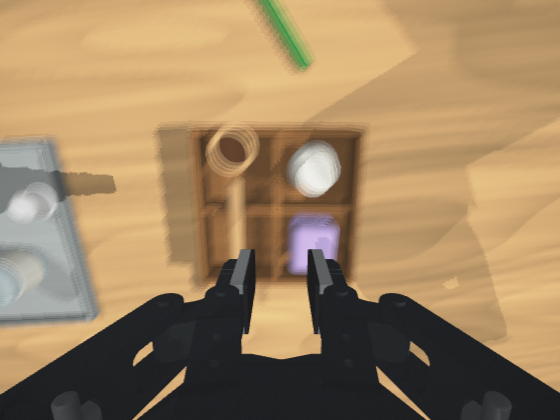

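The wrist picture is blurred because the arm was still moving. It still shows the caddy, with the bowl at about (233,149), the egg cup at (314,168) and the travel case at (315,243). I'll finish the move and measure at rest.

Request:
send_rows(targets=[-0.04,-0.036,0.003,0,0,0,-0.39,-0.04,-0.036,0.003,0,0,0,-0.39,-0.04,-0.036,0.003,0,0,0,-0.39,-0.04,-0.036,0.003,0,0,0,-0.39,-0.04,-0.036,0.003,0,0,0,-0.39])

```text
clock: 1.62
eef_pos: [533.8, 188.2, 199.8]
tcp_rot: [3.142, -0.001, 3.036]
contact_force: [0.7, 0.0, 0.5]
opening: 0.308
grasp_force: 0.0
```

Run:
```python
from h import *
import pickle
f=cams.grab_frame('wrist');pickle.dump(f,open('w1.pkl','wb'));c=f['color']
cv2.imwrite('pics/w2.png',cv2.resize(c[60:330,120:400],(800,771),interpolation=cv2.INTER_CUBIC)[:600])
goto(540,181,200,1.465)
for n,p in dict(bowl=[449.8,190.6,55],mid=[508,184.5,55],tip=[627,171.8,55],c1=[605.5,294.9,50],c2=[442.9,310.1,50],c3=[423.7,144.1,50],c4=[585.2,131.1,50]).items(): print(n,((proj(f,p)-[120,60])*800/280).round(1))
```

```text
t 1.67 tcp [533.7 188.5 199.9] open 0.304 shift [-0.0071 -0.0068 -0.0001] turn [ 0.     -0.0007  0.0008]
bowl [440.  126.8]
mid [441.4 316.3]
tip [443.1 644.1]
c1 [778.5 551.2]
c2 [825.2  60.5]
c3 [279.9  55.1]
c4 [317.1 543.7]
```

View pics/w2.png

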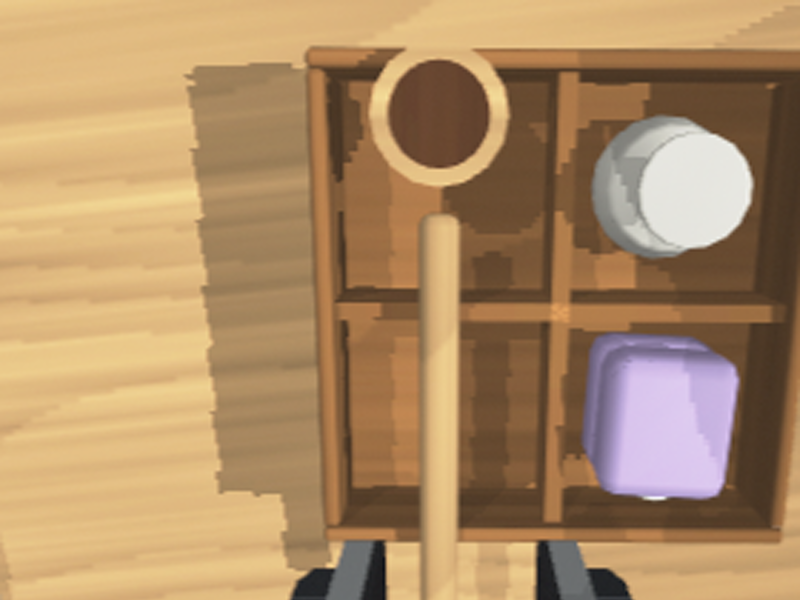

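At rest, in the crop (2.857 px per image px from (120,60)): bowl centre (440,115), handle centre line x=440, caddy corners (308,48), (328,540) and (780,540), and empty cells to the left of the centre divider.

Run:
```python
from h import *
import pickle
np.set_printoptions(suppress=True,precision=1)
f=pickle.load(open('w1.pkl','rb'));F=pickle.load(open('F0.pkl','rb'));t,s=F['top'],F['side']
k=lambda u,v:(u*.35+120,v*.35+60)
print('bowl3',tri([(f,*k(440,115)),(t,208.7,227),(s,242.5,181.8)]),plane(f,*k(440,115),58))
print('handle',[plane(f,*k(u,v),55) for u,v in [(440,215),(438,580)]])
for n,p,q in [('c3',(308,48),(229,241)),('c4',(328,540),(240,170)),('c1',(780,540),(169.2,158.7))]: print(n,plane(f,*k(*p),50),tri([(f,*k(*p)),(t,*q)]))
# divider cross top z=43
print('cross',plane(f,*k(560,311),43))
goto(540,181,60,1.465)
```

```text
bowl3 (array([448.7, 190.7,  57.4]), [2.6575554646859123, 0.4330324886304064, 0.543427210694919]) [446.6 191.   58. ]
handle [array([476. , 187.6,  55. ]), array([601.5, 172.8,  55. ])]
c3 [422.6 153.   50. ] (array([422.1, 148.5,  32.3]), [2.9879648247645356, 1.2144847816451756])
c4 [584.2 135.2  50. ] (array([588.9, 132.3,  37.1]), [0.5832111954465314, 0.27072282793434915])
c1 [601.2 295.4  50. ] (array([605.9, 297.3,  41.3]), [1.2777290914216801, 0.5737683634751342])
cross [512.3 224.2  43. ]
t 1.67 tcp [533.7 188.5 199.9] open 0.304 shift [-0.  -0.   0.1] turn [ 0. -0.  0.]
```

Run:
```python
from h import *
goto(540,180,44,1.463)
```

```text
t 1.67 tcp [533.7 188.5 199.9] open 0.304 shift [-0.0073 -0.0078  0.1559] turn [ 0.     -0.0007  0.0028]
```

Request:
send_rows(targets=[-0.007,-0.008,0.02,0,0,0,-0.39,-0.007,-0.008,0.04,0,0,0,-0.39,-0.007,-0.008,0.06,0,0,0,-0.39,-0.007,-0.008,0.08,0,0,0,-0.39,-0.007,-0.008,0.1,0,0,0,-0.39,-0.007,-0.008,0.11,0,0,0,-0.39,-0.007,-0.008,0.11,0,0,0,-0.39,-0.007,-0.008,0.11,0,0,0,-0.39], grip_force=30)

```text
clock: 2.33
eef_pos: [540.3, 179.6, 90.2]
tcp_rot: [-3.141, -0.001, 3.037]
contact_force: [-0.7, -0.5, -1.0]
opening: 0.304
grasp_force: 0.0
```

Run:
```python
from h import *
goto(540,180,44,1.463)
```

```text
t 2.33 tcp [540.3 179.6  90.2] open 0.304 shift [0.0003 0.0004 0.0462] turn [-0.0002 -0.0006  0.003 ]
```

Request:
send_rows(targets=[0,0,0.015,0,0,0,-0.39,0,0,0.03,0,0,0,-0.39,0,0,0.04,0,0,0,-0.39,0,0,0.046,0,0,0,-0.39,0,0,0.046,0,0,0,-0.39,0,0,0.046,0,0,0,-0.39,0,0,0.046,0,0,0,-1,0,0,0.046,0,0,0,-1,0,0,0.046,0,0,0,-1,0,0,0.046,0,0,0,-1,0,0,0.046,0,0,0,-1,0,0,0.046,0,0,0,-1], grip_force=30)

```text
clock: 3.33
eef_pos: [541.3, 179.1, 44.9]
tcp_rot: [3.141, 0.001, 3.036]
contact_force: [-1.2, 0.3, 6.3]
opening: 0.144
grasp_force: 33.4
```

Request:
send_rows(targets=[0,0,-0.02,0,0,0,-1,0,0,-0.045,0,0,0,-1,0,0,-0.075,0,0,0,-1,0,0,-0.105,0,0,0,-1,0,0,-0.135,0,0,0,-1,0,0,-0.135,0,0,0,-1,0,0,-0.135,0,0,0,-1])

```text
clock: 3.92
eef_pos: [541.8, 179.3, 181.0]
tcp_rot: [3.14, 0.004, 3.036]
contact_force: [-0.2, 0.1, -0.5]
opening: 0.145
grasp_force: 32.6
```

Run:
```python
from h import *
goto(462,-232,160,-0.036)
F=cams.grab_frame('side');t=cams.grab_frame('top');o=np.hstack([F['color'][60:300,150:430],t['color'][120:360,130:330]]);cv2.imwrite('pics/lift.png',o)
```

```text
t 3.92 tcp [541.8 179.3 181. ] open 0.145 shift [ 0.036  -0.4175  0.0202] turn [0.0041 0.0018 1.5011]
```

View pics/lift.png

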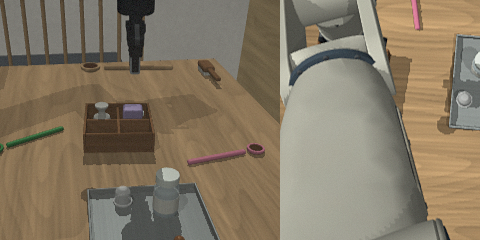

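The spoon is held level in the side view, from (90,67) to (172,67), and the cells are clear.

Request:
send_rows(targets=[0.003,-0.035,0,0,0,0.12,-1,0.006,-0.07,0,0,0,0.24,-1,0.009,-0.105,0,0,0,0.36,-1,0.012,-0.14,0,0,0,0.48,-1,0.015,-0.175,0,0,0,0.6,-1,0.018,-0.21,0,0,0,0.72,-1,0.021,-0.245,0.005,0,0,0.84,-1,0.024,-0.28,0.01,0,0,0.96,-1,0.027,-0.315,0.015,0,0,1.08,-1,0.03,-0.35,0.02,0,0,1.2,-1,0.033,-0.385,0.02,0,0,1.32,-1,0.036,-0.418,0.02,0,0,1.44,-1])

```text
clock: 5.02
eef_pos: [458.9, -234.2, 157.1]
tcp_rot: [-3.138, -0.002, 1.59]
contact_force: [1.0, -0.0, -0.4]
opening: 0.14
grasp_force: 32.6
```

Run:
```python
from h import *
goto(462,-232,60,-0.036)
```

```text
t 5.02 tcp [ 458.9 -234.2  157.1] open 0.14 shift [0.0019 0.0035 0.0971] turn [-0.0032 -0.0015  0.0549]
```

Request:
send_rows(targets=[0.002,0.003,0.02,0,0,0.055,-1,0.002,0.003,0.05,0,0,0.055,-1,0.002,0.003,0.08,0,0,0.055,-1,0.002,0.003,0.11,0,0,0.055,-1,0.002,0.003,0.13,0,0,0.055,-1,0.002,0.003,0.137,0,0,0.055,-1,0.002,0.003,0.137,0,0,0.055,-1,0.002,0.003,0.137,0,0,0.055,-1])

```text
clock: 5.68
eef_pos: [463.3, -230.7, 21.7]
tcp_rot: [-3.14, -0.001, 1.541]
contact_force: [0.2, 0.1, 0.1]
opening: 0.145
grasp_force: 32.6
```

Run:
```python
from h import *
goto(462,-232,8,-0.036)
F=cams.grab_frame('side');cv2.imwrite('pics/low.png',cv2.resize(F['color'][220:420,180:420],(720,600)))
```

```text
t 5.68 tcp [ 463.3 -230.7   21.7] open 0.145 shift [-0.0014 -0.0013  0.0137] turn [-0.0013 -0.0006  0.006 ]
```

View pics/low.png

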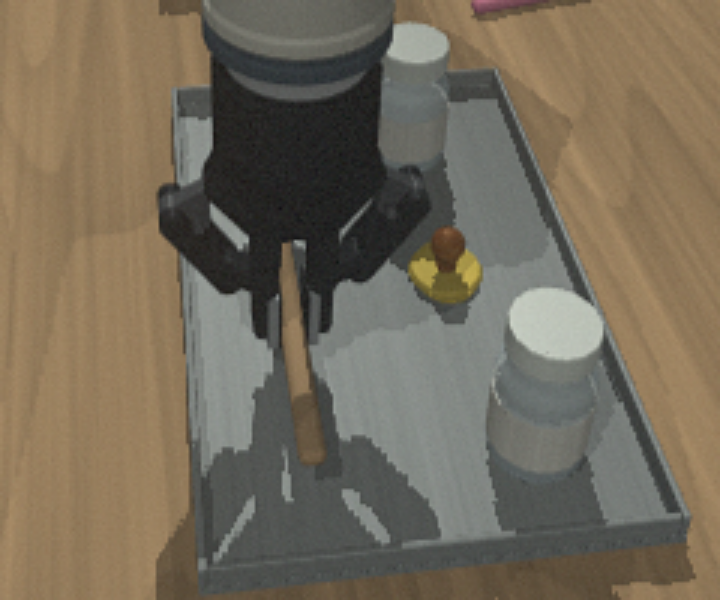

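The spoon is over the free half of the tray, with its handle from (290,245) to (315,455). It is clear of the pacifier and the jars. I'll lower it, release and lift.

Request:
send_rows(targets=[0,0,0.006,0,0,0,-1,0,0,0.012,0,0,0,-1,0,0,0.014,0,0,0,-1,0,0,0.014,0,0,0,-1,0,0,0.014,0,0,0,-0.55,0,0,0.014,0,0,0,-0.45,0,0,0.014,0,0,0,-0.35,0,0,0.014,0,0,0,-0.35,0,0,-0.01,0,0,0,-0.35,0,0,-0.04,0,0,0,-0.35,0,0,-0.08,0,0,0,-0.35,0,0,-0.12,0,0,0,-0.35])

```text
clock: 6.73
eef_pos: [462.9, -230.4, 143.0]
tcp_rot: [-3.14, -0.001, 1.541]
contact_force: [1.0, -1.3, -1.0]
opening: 0.323
grasp_force: 0.0
```

Run:
```python
from h import *
goto(470,-190,250,-0.036)
```

```text
t 6.73 tcp [ 462.9 -230.4  143. ] open 0.323 shift [ 0.0407  0.0057 -0.107 ] turn [-0.0018 -0.0008  0.006 ]
```

Request:
send_rows(targets=[0.01,0.01,-0.03,0,0,0,0,0.02,0.02,-0.06,0,0,0,0.5,0.03,0.03,-0.09,0,0,0,1,0.04,0.04,-0.107,0,0,0,1,0.04,0.04,-0.107,0,0,0,1,0.04,0.04,-0.107,0,0,0,1,0.04,0.04,-0.107,0,0,0,1,0.04,0.04,-0.107,0,0,0,1])

```text
clock: 7.4
eef_pos: [503.6, -192.1, 247.5]
tcp_rot: [-3.139, -0.001, 1.54]
contact_force: [0.6, 0.3, -0.4]
opening: 1.0
grasp_force: 0.0
```

Run:
```python
from h import *
import pickle
f=cams.grab_frame('wrist');pickle.dump(f,open('w3.pkl','wb'));cv2.imwrite('pics/w3.png',f['color'])
goto(470,-190,250,-0.036)
for p in ([561.2,-79.8,88],[572.6,-299.7,90]): print(proj(f,p).round(1))
```

```text
t 7.45 tcp [ 503.7 -192.1  247.6] open 1.002 shift [ 0.0011 -0.0337 -0.0024] turn [-0.0026 -0.0007  0.0055]
[342.1  68.7]
[348. 288.]
```

View pics/w3.png

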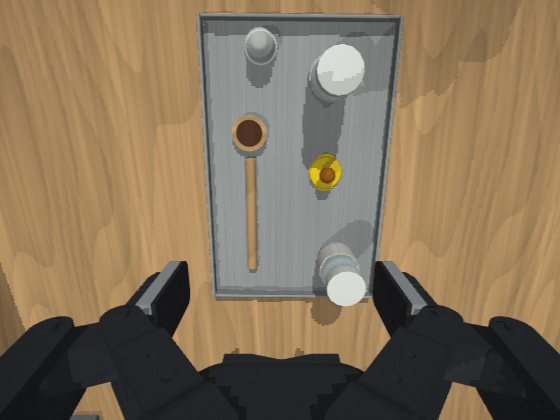

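The picture shows the spoon flat in the tray, bowl (249,133) to handle end (252,268). The cap of jar A is at (340,70) and of jar B at (346,288), within 2 px of my triangulated points. The pacifier (326,172) and cover (261,45) are untouched.

Run:
```python
from h import *
import pickle
f=pickle.load(open('w3.pkl','rb'));F=pickle.load(open('F0.pkl','rb'));t,s=F['top'],F['side']
print(tri([(f,340,70),(t,333.8,179.7),(s,317,233.5)]),tri([(f,346,288),(t,434.8,179.2),(s,365,325)]))
goto(560,-80,150,1.463)
```

```text
(array([560.48070093, -80.3168328 ,  88.50261613]), [1.6180316143884255, 0.7745449524101654, 0.21142043833107288]) (array([ 571.85700966, -299.65768308,   90.8053087 ]), [1.541397380780544, 0.48685907423308056, 0.42195218194357953])
t 7.45 tcp [ 503.7 -192.1  247.6] open 1.002 shift [0.1137 0.0531 0.0975] turn [-0.0015 -0.0025 -1.4935]
```

Request:
send_rows(targets=[0.01,0.005,0.008,0,0,-0.124,1,0.02,0.01,0.016,0,0,-0.249,1,0.03,0.015,0.024,0,0,-0.373,1,0.04,0.02,0.032,0,0,-0.498,1,0.05,0.025,0.04,0,0,-0.622,1,0.06,0.03,0.048,0,0,-0.747,1,0.07,0.035,0.056,0,0,-0.871,1,0.08,0.04,0.064,0,0,-0.995,1,0.09,0.045,0.072,0,0,-1.12,1,0.1,0.05,0.08,0,0,-1.244,1,0.11,0.053,0.09,0,0,-1.37,1,0.113,0.053,0.097,0,0,-1.493,1])

```text
clock: 8.45
eef_pos: [560.7, -79.9, 150.1]
tcp_rot: [3.141, -0.002, 3.04]
contact_force: [1.5, -0.4, -0.1]
opening: 0.996
grasp_force: 0.0
```

Request:
send_rows(targets=[0,0,0,0,0,0,1,0,0,0,0,0,0,1,0,0,0,0,0,0,1])

```text
clock: 8.7
eef_pos: [561.0, -81.2, 151.9]
tcp_rot: [-3.141, -0.001, 3.029]
contact_force: [-0.6, 1.1, -0.4]
opening: 1.0
grasp_force: 0.0
```

Run:
```python
from h import *
goto(560,-80,54,1.463)
```

```text
t 8.7 tcp [561.  -81.2 151.9] open 1.0 shift [0.001  0.0011 0.0979] turn [-0.0001 -0.0006 -0.0046]
```

Request:
send_rows(targets=[0,0.001,0.02,0,0,0,1,0,0.001,0.04,0,0,0,1,0,0.001,0.06,0,0,0,1,0,0.001,0.075,0,0,0,1,0,0.001,0.09,0,0,0,1,0,0.001,0.098,0,0,0,1,0,0.001,0.098,0,0,0,1,0,0.001,0.098,0,0,0,0.5,0,0.001,0.098,0,0,0,0.2,0,0.001,0.098,0,0,0,-0.2,0,0.001,0.098,0,0,0,-1,0,0.001,0.098,0,0,0,-1], grip_force=35)

```text
clock: 9.7
eef_pos: [562.4, -80.0, 55.4]
tcp_rot: [-3.141, 0.002, 3.034]
contact_force: [-0.0, -1.9, 6.7]
opening: 0.518
grasp_force: 34.7
```

Request:
send_rows(targets=[0,0,0,0,0,0,-1,0,0,0,0,0,0,-1,0,0,0,0,0,0,-1,0,0,0,0,0,0,-1])

```text
clock: 10.03
eef_pos: [562.3, -80.0, 55.4]
tcp_rot: [-3.141, 0.002, 3.034]
contact_force: [-0.5, -1.3, 6.5]
opening: 0.517
grasp_force: 34.7
```

Request:
send_rows(targets=[0,0,-0.01,0,0,0,-1,0,0,-0.03,0,0,0,-1,0,0,-0.055,0,0,0,-1,0,0,-0.08,0,0,0,-1,0,0,-0.105,0,0,0,-1,0,0,-0.125,0,0,0,-1,0,0,-0.13,0,0,0,-1,0,0,-0.13,0,0,0,-1])

```text
clock: 10.7
eef_pos: [562.4, -79.8, 186.2]
tcp_rot: [-3.141, 0.004, 3.034]
contact_force: [-0.4, 0.1, -1.0]
opening: 0.516
grasp_force: 35.4
```

Run:
```python
from h import *
goto(547.5,179.5,185,1.463)
```

```text
t 10.7 tcp [562.4 -79.8 186.2] open 0.516 shift [0.0428 0.2562 0.001 ] turn [-0.0001  0.0039 -0.0001]
```

Request:
send_rows(targets=[0.003,0.015,0,0,0,0,-1,0.008,0.04,0,0,0,0,-1,0.013,0.07,0,0,0,0,-1,0.018,0.1,0,0,0,0,-1,0.023,0.13,0,0,0,0,-1,0.028,0.16,0,0,0,0,-1,0.033,0.19,0,0,0,0,-1,0.038,0.215,0,0,0,0,-1,0.041,0.235,0,0,0,0,-1,0.043,0.25,0,0,0,0,-1,0.043,0.256,0,0,0,0,-1,0.043,0.256,0,0,0,0,-1])

```text
clock: 11.7
eef_pos: [545.5, 180.3, 182.7]
tcp_rot: [-3.141, -0.002, 3.035]
contact_force: [-0.1, 0.9, -0.6]
opening: 0.51
grasp_force: 35.4
```

Request:
send_rows(targets=[0,0,0,0,0,0,-1,0,0,0,0,0,0,-1,0,0,0,0,0,0,-1])

```text
clock: 11.95
eef_pos: [546.0, 178.4, 183.7]
tcp_rot: [-3.141, -0.0, 3.033]
contact_force: [0.1, -0.8, -1.3]
opening: 0.514
grasp_force: 35.4
```

Run:
```python
from h import *
import pickle
f=cams.grab_frame('wrist');s=cams.grab_frame('side');pickle.dump((f,s),open('w4.pkl','wb'))
o=np.zeros((600,800,3),np.uint8);o[:420,:560]=f['color'];o[300:600,560:800]=cv2.resize(s['color'][70:220,210:330],(240,300));cv2.imwrite('pics/w4.png',o)
goto(547.5,179.5,57.5,1.463)
for p in [(469,188,6),(547.5,179.5,6),(512.5,223,43),(422.6,153,50),(584.2,135.2,50)]: print(p,proj(f,p).round(),proj(s,p).round())
```

```text
t 12.05 tcp [546.2 178.6 184. ] open 0.515 shift [-0.0012  0.0011  0.1265] turn [-0.0001 -0.0001 -0.0011]
(469, 188, 6) [283. 112.] [251. 201.]
(547.5, 179.5, 6) [283. 191.] [284. 200.]
(512.5, 223, 43) [326. 157.] [267. 179.]
(422.6, 153, 50) [234.  57.] [232. 193.]
(584.2, 135.2, 50) [241. 243.] [304. 192.]
```

View pics/w4.png

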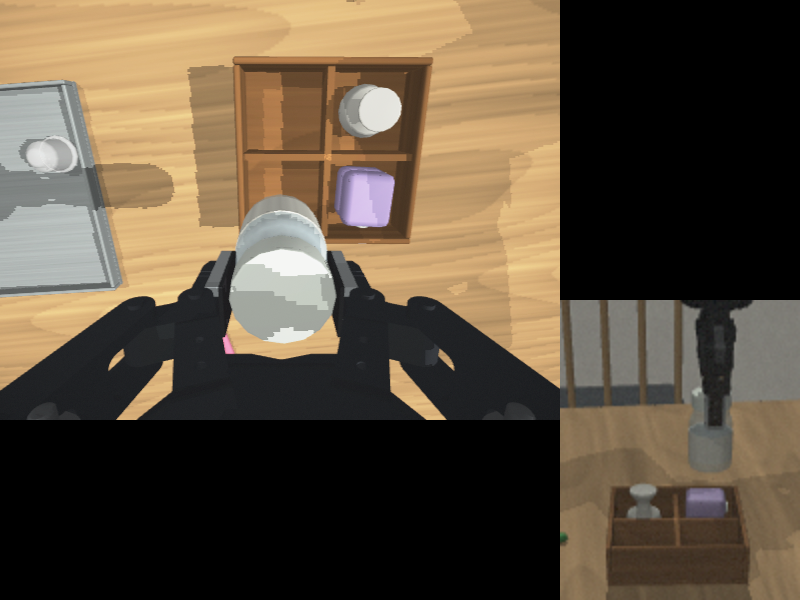

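The jar hangs upright in the gripper. In the wrist view the caddy's outer top corners are at (233,58), (432,58), (409,242) and (240,238), and both right-hand cells are empty of the spoon.

Run:
```python
from h import *
import pickle
np.set_printoptions(suppress=True,precision=1)
f,s=pickle.load(open('w4.pkl','rb'))
P=[plane(f,u,v,50) for u,v in [(233,58),(432,58),(409,242),(240,241)]]
for p in P: print(p)
c=sum(P)/4; print(c,plane(f,329,156,43)); 
fr=[tri([(f,233,58),(s,235,194)]),tri([(f,240,241),(s,304,194)])]; print(fr)
# floor edges of cell_1 in the wrist view
print('side front',plane(s,235,194,50),plane(s,304,194,50))
goto(546.5,179,57.5,1.463)
```

```text
[423.6 152.1  50. ]
[441.1 312.8  50. ]
[600.7 295.1  50. ]
[582.1 134.6  50. ]
[511.9 223.6  50. ] [511.8 225.4  43. ]
[(array([426.4, 151.6,  48.7]), [4.126091535304823, 1.3580638936836635]), (array([584.2, 133.8,  46.2]), [0.6365252167813704, 0.270005141970541])]
side front [429.2 148.   50. ] [583.3 127.7  50. ]
t 12.05 tcp [546.2 178.6 184. ] open 0.515 shift [-0.   0.   0.1] turn [-0. -0. -0.]
```

Request:
send_rows(targets=[-0.002,0,0.01,0,0,0,-1,-0.003,0,0.02,0,0,0,-1,-0.003,0,0.03,0,0,0,-1,-0.003,0,0.04,0,0,0,-1,-0.003,0,0.05,0,0,0,-1,-0.003,0,0.06,0,0,0,-1,-0.003,0,0.07,0,0,0,-1,-0.003,0,0.08,0,0,0,-1,-0.003,0,0.088,0,0,0,-1,-0.003,0,0.094,0,0,0,-1,-0.003,0,0.1,0,0,0,-1,-0.003,0,0.105,0,0,0,-1])

```text
clock: 13.05
eef_pos: [549.2, 179.1, 78.4]
tcp_rot: [3.142, 0.0, 3.034]
contact_force: [-0.4, -0.7, -1.6]
opening: 0.514
grasp_force: 35.4
```

Request:
send_rows(targets=[0,0,0.003,0,0,0,-1,0,0,0.006,0,0,0,-1,0,0,0.009,0,0,0,-1,0,0,0.012,0,0,0,-1,0,0,0.014,0,0,0,-1,0,0,0.016,0,0,0,-1,0,0,0.017,0,0,0,-1,0,0,0.017,0,0,0,-1,0,0,0.017,0,0,0,-1])

```text
clock: 13.8
eef_pos: [549.2, 179.1, 62.1]
tcp_rot: [3.142, 0.0, 3.034]
contact_force: [-0.4, -0.4, -0.6]
opening: 0.516
grasp_force: 35.4
```

Request:
send_rows(targets=[0,0,0.001,0,0,0,-1,0,0,0.002,0,0,0,-1,0,0,0.003,0,0,0,-1,0,0,0.004,0,0,0,-1,0,0,0.004,0,0,0,-1,0,0,0.004,0,0,0,-1])

```text
clock: 14.3
eef_pos: [549.0, 179.1, 57.9]
tcp_rot: [-3.141, -0.0, 3.034]
contact_force: [0.2, -0.4, -1.6]
opening: 0.518
grasp_force: 35.4
```

Request:
send_rows(targets=[0,0,0.001,0,0,0,-1,0,0,0.002,0,0,0,-1,0,0,0.002,0,0,0,-1,0,0,0.002,0,0,0,-1])

```text
clock: 14.63
eef_pos: [549.8, 179.1, 57.4]
tcp_rot: [3.141, 0.001, 3.034]
contact_force: [-3.1, -2.9, 12.4]
opening: 0.517
grasp_force: 38.0
```

On the floor: contact at 57.4, as predicted. I'll release gradually.

Request:
send_rows(targets=[0,0,-0.001,0,0,0,-1,0,0,-0.001,0,0,0,0.05,0,0,-0.001,0,0,0,0.12,0,0,-0.001,0,0,0,0.2,0,0,-0.001,0,0,0,0.3,0,0,-0.001,0,0,0,0.36,0,0,-0.001,0,0,0,0.36,0,0,-0.01,0,0,0,0.36,0,0,-0.025,0,0,0,0.36,0,0,-0.045,0,0,0,0.36,0,0,-0.075,0,0,0,0.36,0,0,-0.11,0,0,0,0.36])

```text
clock: 15.63
eef_pos: [547.9, 178.7, 166.4]
tcp_rot: [-3.14, -0.003, 3.034]
contact_force: [0.4, 0.3, 0.2]
opening: 0.686
grasp_force: 0.0
```

Run:
```python
from h import *
goto(572,-300,165,1.463)
s=cams.grab_frame('side');cv2.imwrite('pics/p1.png',cv2.resize(s['color'][90:240,210:350],(560,600)))
```

```text
t 15.63 tcp [547.9 178.7 166.4] open 0.686 shift [-0.0754 -0.4734  0.0018] turn [-0.0012 -0.0026  0.    ]
```

View pics/p1.png

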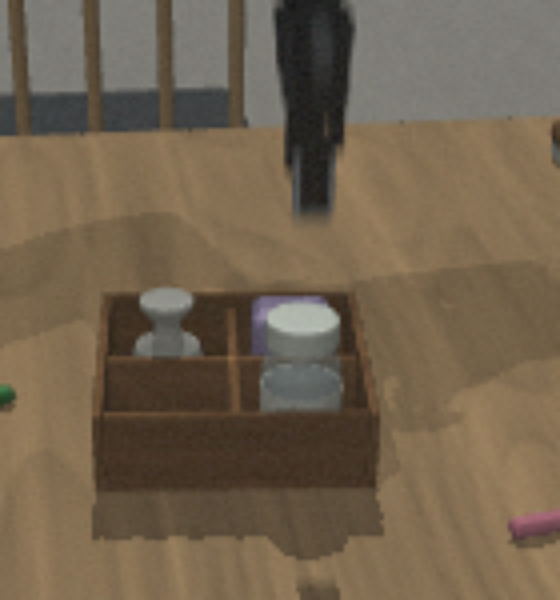

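Jar 1 stands upright in cell_2. Next is jar B. From here I check by numbers only, since the picture budget is used up.

Request:
send_rows(targets=[-0.003,-0.02,0,0,0,0,0.7,-0.009,-0.055,0,0,0,0,1,-0.015,-0.095,0,0,0,0,1,-0.021,-0.135,0,0,0,0,1,-0.027,-0.175,0,0,0,0,1,-0.034,-0.215,0,0,0,0,1,-0.04,-0.255,0,0,0,0,1,-0.046,-0.295,0,0,0,0,1,-0.053,-0.335,0,0,0,0,1,-0.06,-0.375,0,0,0,0,1,-0.067,-0.415,0,0,0,0,1,-0.075,-0.45,0,0,0,0,1])

```text
clock: 16.68
eef_pos: [574.9, -279.1, 166.7]
tcp_rot: [-3.141, 0.001, 3.033]
contact_force: [1.2, 0.4, -0.0]
opening: 0.999
grasp_force: 0.0
```

Request:
send_rows(targets=[0,-0.02,0,0,0,0,1,0,-0.02,0,0,0,0,1,0,-0.02,0,0,0,0,1,0,-0.02,0,0,0,0,1,0,-0.02,0,0,0,0,1])

```text
clock: 17.1
eef_pos: [573.1, -294.9, 166.2]
tcp_rot: [3.141, -0.0, 3.035]
contact_force: [0.2, 0.1, 0.6]
opening: 1.004
grasp_force: 0.0
```

Run:
```python
from h import *
goto(571.5,-300,55.4,1.463)
for n in ('top','side'):
    f=cams.grab_frame(n);h=cv2.cvtColor(f['color'],cv2.COLOR_BGR2HSV)
    m=((h[...,1]<45)&(h[...,2]>170)).astype(np.uint8);k,l,st,ce=cv2.connectedComponentsWithStats(m)
    print(n,[(st[i].tolist(),ce[i].round(1).tolist(),plane(f,*ce[i],91).round(0).tolist()) for i in range(1,k) if 60<st[i,4]<3000 and st[i,1]>100])
    print(proj(f,[547.5,179,91]).round(1))
```

```text
t 17.1 tcp [ 573.1 -294.9  166.2] open 1.004 shift [ 0.001  -0.0053  0.1108] turn [ 0.0004 -0.0002  0.001 ]
top [([434, 111, 36, 63, 479], [455.4, 148.1], [646.0, -346.0, 91.0]), ([471, 137, 22, 14, 169], [479.6, 144.2], [657.0, -399.0, 91.0]), ([206, 171, 19, 19, 281], [215.1, 180.0], [549.0, 179.0, 91.0]), ([535, 173, 18, 32, 291], [542.7, 188.9], [562.0, -534.0, 91.0]), ([168, 205, 15, 18, 181], [175.0, 212.7], [472.0, 260.0, 91.0]), ([0, 345, 36, 60, 1466], [18.7, 373.5], [126.0, 548.0, 91.0])]
[215.2 180.6]
side [([98, 107, 46, 22, 453], [121.6, 118.9], [131.0, 560.0, 91.0]), ([277, 167, 17, 6, 65], [284.7, 169.6], [546.0, 173.0, 91.0]), ([350, 316, 31, 24, 578], [364.9, 327.3], [571.0, -304.0, 91.0])]
[284.9 168.5]
```

Request:
send_rows(targets=[0.001,-0.005,0.01,0,0,0,1,0.001,-0.005,0.025,0,0,0,1,0.001,-0.005,0.045,0,0,0,1,0.001,-0.005,0.065,0,0,0,1,0.001,-0.005,0.085,0,0,0,1,0.001,-0.005,0.1,0,0,0,1,0.001,-0.005,0.11,0,0,0,1,0.001,-0.005,0.11,0,0,0,1,0.001,-0.005,0.11,0,0,0,0.6,0.001,-0.005,0.11,0,0,0,0.3,0.001,-0.005,0.11,0,0,0,0.1,0.001,-0.005,0.11,0,0,0,-1])

```text
clock: 18.2
eef_pos: [572.4, -301.2, 57.4]
tcp_rot: [-3.141, 0.002, 3.034]
contact_force: [-0.7, 1.2, 2.1]
opening: 0.5
grasp_force: 33.4
```

Request:
send_rows(targets=[0,0,0,0,0,0,-1,0,0,0,0,0,0,-1,0,0,0,0,0,0,-1,0,0,0,0,0,0,-1])

```text
clock: 18.53
eef_pos: [572.4, -301.2, 57.4]
tcp_rot: [-3.141, 0.002, 3.034]
contact_force: [0.3, 2.1, 5.4]
opening: 0.503
grasp_force: 34.2
```

Request:
send_rows(targets=[0,0,-0.01,0,0,0,-1,0,0,-0.03,0,0,0,-1,0,0,-0.055,0,0,0,-1,0,0,-0.08,0,0,0,-1,0,0,-0.105,0,0,0,-1,0,0,-0.125,0,0,0,-1,0,0,-0.13,0,0,0,-1,0,0,-0.13,0,0,0,-1])

```text
clock: 19.2
eef_pos: [572.5, -301.7, 188.3]
tcp_rot: [-3.14, 0.004, 3.034]
contact_force: [-0.1, -0.7, -2.4]
opening: 0.498
grasp_force: 33.9
```

Run:
```python
from h import *
goto(471,187,190,1.463)
```

```text
t 19.2 tcp [ 572.5 -301.7  188.3] open 0.498 shift [ 0.1535  0.4749 -0.003 ] turn [-0.0016  0.0035  0.    ]
```

Request:
send_rows(targets=[0.005,0.015,0,0,0,0,-1,0.014,0.045,0,0,0,0,-1,0.025,0.08,0,0,0,0,-1,0.037,0.115,0,0,0,0,-1,0.048,0.15,0,0,0,0,-1,0.06,0.185,0,0,0,0,-1,0.071,0.22,0,0,0,0,-1,0.082,0.255,0,0,0,0,-1,0.094,0.29,0,0,0,0,-1,0.105,0.325,0,0,0,0,-1,0.116,0.36,0,0,0,0,-1,0.128,0.395,0,0,0,0,-1])

```text
clock: 20.2
eef_pos: [484.6, 107.1, 184.4]
tcp_rot: [-3.141, -0.003, 3.034]
contact_force: [0.8, 0.2, -0.9]
opening: 0.498
grasp_force: 33.9
```

Request:
send_rows(targets=[0.01,0.03,0,0,0,0,-1,0.018,0.055,0,0,0,0,-1,0.023,0.07,0,0,0,0,-1,0.025,0.078,0,0,0,0,-1,0.025,0.08,0,0,0,0,-1,0.025,0.08,0,0,0,0,-1,0.025,0.08,0,0,0,0,-1,0.025,0.08,0,0,0,0,-1])

```text
clock: 20.87
eef_pos: [470.6, 186.6, 185.7]
tcp_rot: [-3.141, -0.0, 3.033]
contact_force: [0.1, 0.1, -1.9]
opening: 0.499
grasp_force: 33.9
```

Run:
```python
from h import *
goto(471,187,80,1.463)
```

```text
t 20.87 tcp [470.6 186.6 185.7] open 0.499 shift [-0.0004  0.0005  0.1057] turn [-0.0005 -0.0004 -0.0011]
```

Request:
send_rows(targets=[0,0,0.01,0,0,0,-1,0,0,0.02,0,0,0,-1,0,0,0.03,0,0,0,-1,0,0,0.04,0,0,0,-1,0,0,0.05,0,0,0,-1,0,0,0.06,0,0,0,-1,0,0,0.07,0,0,0,-1,0,0,0.08,0,0,0,-1,0,0,0.088,0,0,0,-1,0,0,0.094,0,0,0,-1,0,0,0.1,0,0,0,-1,0,0,0.105,0,0,0,-1])

```text
clock: 21.87
eef_pos: [470.7, 187.6, 80.5]
tcp_rot: [3.142, 0.0, 3.034]
contact_force: [-0.2, 0.0, -1.7]
opening: 0.499
grasp_force: 33.9
```

Request:
send_rows(targets=[0,0,0.003,0,0,0,-1,0,0,0.006,0,0,0,-1,0,0,0.009,0,0,0,-1,0,0,0.012,0,0,0,-1,0,0,0.014,0,0,0,-1,0,0,0.016,0,0,0,-1,0,0,0.017,0,0,0,-1,0,0,0.017,0,0,0,-1])

```text
clock: 22.53
eef_pos: [470.5, 187.6, 63.8]
tcp_rot: [-3.141, -0.0, 3.034]
contact_force: [0.5, -0.3, -1.3]
opening: 0.502
grasp_force: 33.9
```

Request:
send_rows(targets=[0,0,0.001,0,0,0,-1,0,0,0.002,0,0,0,-1,0,0,0.003,0,0,0,-1,0,0,0.004,0,0,0,-1,0,0,0.004,0,0,0,-1])

```text
clock: 22.95
eef_pos: [470.5, 187.6, 59.8]
tcp_rot: [-3.141, -0.0, 3.034]
contact_force: [-0.8, 0.1, -1.9]
opening: 0.498
grasp_force: 33.9
```

Request:
send_rows(targets=[0,0,0.001,0,0,0,-1,0,0,0.0015,0,0,0,-1,0,0,0.0015,0,0,0,-1,0,0,0.0015,0,0,0,-1])

```text
clock: 23.28
eef_pos: [470.8, 187.7, 59.4]
tcp_rot: [3.141, 0.0, 3.034]
contact_force: [-2.3, -1.1, 11.2]
opening: 0.502
grasp_force: 36.4
```

Request:
send_rows(targets=[0,0,-0.001,0,0,0,-1,0,0,-0.001,0,0,0,0.03,0,0,-0.001,0,0,0,0.1,0,0,-0.001,0,0,0,0.2,0,0,-0.001,0,0,0,0.3,0,0,-0.001,0,0,0,0.36,0,0,-0.001,0,0,0,0.36,0,0,-0.01,0,0,0,0.36,0,0,-0.025,0,0,0,0.36,0,0,-0.045,0,0,0,0.36,0,0,-0.075,0,0,0,0.36,0,0,-0.11,0,0,0,0.36])

```text
clock: 24.28
eef_pos: [469.4, 187.1, 169.1]
tcp_rot: [-3.14, -0.002, 3.034]
contact_force: [0.6, 0.5, -0.3]
opening: 0.682
grasp_force: 0.0
```

Request:
send_rows(targets=[0.02,0.03,-0.03,0,0,0,0.36,0.04,0.06,-0.05,0,0,0,0.36,0.06,0.1,-0.07,0,0,0,0.36,0.06,0.14,-0.08,0,0,0,0.36,0.06,0.18,-0.08,0,0,0,0.36,0.06,0.2,-0.08,0,0,0,0.36,0.06,0.2,-0.08,0,0,0,0.36,0.06,0.2,-0.08,0,0,0,0.36,0.06,0.2,-0.08,0,0,0,0.36])

```text
clock: 25.03
eef_pos: [432.0, 392.2, 248.5]
tcp_rot: [-3.141, -0.0, 3.034]
contact_force: [0.0, 0.0, 0.0]
opening: 0.678
grasp_force: 0.0
```

Run:
```python
from h import *
print(r.sense()['eef_pos'])
for n in ('top','side'):
    f=cams.grab_frame(n);h=cv2.cvtColor(f['color'],cv2.COLOR_BGR2HSV)
    m=((h[...,1]<45)&(h[...,2]>165)).astype(np.uint8);k,l,st,ce=cv2.connectedComponentsWithStats(m)
    print(n,[(st[i].tolist(),ce[i].round(1).tolist()) for i in range(1,k) if 50<st[i,4]<700 and st[i,1]>100])
    for p in ([549,179,91],[469,187.5,91]): print('expected caps',proj(f,p).round(1))
    # spoon: wood-hued pixels within tray (free half)
    z=np.array([proj(f,p) for p in [(424,-100,9),(500,-100,9),(500,-340,9),(424,-340,9)]],np.int32)
    q=np.zeros(h.shape[:2],np.uint8);cv2.fillConvexPoly(q,z,1)
    m=((h[...,1]>70)&(h[...,0]<30)&(q>0));v,u=np.nonzero(m);P=np.array([plane(f,a,b,10) for a,b in zip(u,v)])
    if len(P): print('spoon',len(P),P.min(0).round(),P.max(0).round())
```

```text
[431.98297191 392.24715388 248.4774251 ]
top [([206, 171, 19, 24, 310], [214.9, 180.5]), ([168, 205, 17, 19, 239], [175.7, 213.7]), ([199, 205, 20, 21, 314], [208.3, 214.7]), ([306, 211, 12, 17, 118], [311.7, 218.4])]
expected caps [215.3 179.9]
expected caps [208.6 215.7]
spoon 597 [ 449. -314.   10.] [ 489. -117.   10.]
side [([99, 107, 44, 21, 399], [121.6, 118.8]), ([243, 163, 18, 11, 129], [251.2, 168.5]), ([277, 166, 18, 7, 106], [285.3, 169.1])]
expected caps [285.6 168.5]
expected caps [250.5 168.8]
spoon 994 [ 448. -316.   10.] [ 488. -112.   10.]
```

```bash
python3 -c "
from rig import r
print(r.sign_off())"
```

```text
the job is handed in; nothing more can be done
None
```

The job is handed in, with no verdict returned. By my last camera check, both jars stand upright in the two formerly empty cells, the wooden spoon lies flat in the tray, and the arm is clear. I did not measure the four leave-alone items again at the end, but the arm and jars were never moved into them.

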